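# Release the cam lock and push the vial slide home

## Task

The blue slide that carries the blue-capped vial is locked by the steel cam plate beside it. First swing the cam's red post round with the fingertips until the lever points at the green mark on the base plate, so that the cam's flat low side faces the slide; only then push the slide by its black upright tab, straight forward into the white reader until it is fully home, and leave everything clear. Only pushing is needed: do not touch or lift the vial, do not push the slide while the cam still blocks it, and leave the other things standing round about alone.

Things in the scene. Friction and masses are not known exactly. Their poses are not given: they have to be found in the camera images.
- fixture: The fixed aluminium fixture; origin on the table top, under the centreline of the slide track. x: the way the slide is pushed (roughly away from the robot), y left, z up. Base plate 8 mm thick, x -95 to +170 mm, y -45 to +45 mm; beside the track also to y -149 mm for x -85 to +55 mm. Its place and yaw vary, but it cannot be moved.
- reader_mouth (a point): Centre of the open front of the white reader housing over the track's far end, 45 mm above the table, x +100 mm in the fixture's frame. The housing is 64 mm deep, 84 mm wide and 97 mm high; its roof is 81 mm above the table inside. The slide's front with the vial runs into it; the black tab stays outside.
- cam_axis (a point): Point on the cam's upright axis, 60 mm above the table, 64 mm to the right (-y) of the fixture's origin. The cam is a steel disc of radius 36 mm, 22 to 34 mm above the table, with one flat cut 8 mm from the axis (its low point). Across from the flat a dark lever, 12 mm wide, 34 to 42 mm above the table, green stripe on top, reaches out to the red post.
- lever_post (a point): Centre of the red upright round post at the lever's end, 60 mm above the table. The post is 16 mm in diameter, its free part reaches from 42 to 74 mm above the table, and it stands 65 mm from the cam's axis. Push it sideways, along a circle about the cam's axis.
- low_mark (a point): Green dot of 12 mm on the base plate, 75 mm from the cam's axis, on the side away from the slide (fixture -y). With the lever pointing at it the cam is at its low point.
- cam (a joint): Angle of the cam (rad), counter-clockwise positive from above. 0: lever points at the green mark, flat low side faces the slide. Starts between -1.2 and -0.7 (lever swung back towards the robot): turn it counter-clockwise. Stops at -1.6 and +0.6; stays where it is left (about 2 N at the post turns it). The slide's roller can pass only within about 0.33 rad of 0.
- slide (a joint): Travel of the blue slide along the fixture's x (m): 0 at the start, 0.110 home at its stop. While the cam is not at its low point, the brass roller on the slide's right strikes it at about 0.015. About 2.5 N moves it; it stays where it is left. 50 mm wide, top 22 mm above the table; at the start it spans x -70 to +42 mm in the fixture's frame.
- push_face (a point): Centre of the rear face (towards fixture -x) of the black upright tab on the slide, 46 mm above the table: at the start at x = -66 mm, y = 0 in the fixture's frame. The tab is 40 mm wide, 10 mm thick, its top 69 mm above the table; it moves with the slide. Push this face towards fixture +x.
- vial: White-labelled glass vial with a blue cap, 23 mm in diameter, 46 mm high, origin at the centre of its underside. It stands loose in the white collar (38 mm outside, 15 mm high) on the slide, 22 mm above the table, at the start 20 mm ahead of the fixture's origin; it rides along with the slide, under the reader's roof. Not to be touched.
- amber_vial: Bystander: small amber vial with a grey cap, 23 mm in diameter, 42 mm high, origin at the centre of its underside, to the left of the fixture.
- blue_cap_bottle: Bystander: white bottle with a blue cap, 31 mm in diameter, 78 mm high, origin at the centre of its underside, to the right of the fixture.
- tweezers: Bystander: steel tweezers, 136 mm long, 9 mm high, lying on the table to the right of the fixture, origin at their middle.

How it is judged (in metres and radians):
On the way, in this order (a step that is already met when the one before it is completed fails the run):
1. the cam is turned to its low point (within 0.3 rad) while the slide still stands at its start (within 10 mm) (value of joint cam between -0.3 and 0.3 rad and value of joint slide below 0.01 m), for 0.2 s.
2. the slide is pushed fully home (within 4 mm of its stop) with the cam still at its low point (value of joint cam between -0.3 and 0.3 rad and value of joint slide above 0.106 m), for 0.2 s.
At the end, for the whole second after the job is handed in: The slide is within 4 mm of its stop (joint over 0.106) and at rest, the cam is within 0.3 rad of its low point, the vial stands upright (within 0.2 rad) and at rest in its collar inside the reader, and the bystanders are within 20 mm of where they stood (all of step 2 and velocity of joint slide between -0.01 and 0.01 m/s and x of vial in the frame of fixture between 0.117 and 0.143 m and z of vial in the frame of fixture between 0.018 and 0.026 m and angle between vial's own z axis and vertical below 0.2 rad and linear speed of vial below 0.02 m/s and distance of each of amber_vial, blue_cap_bottle, tweezers from where it was at the start of the episode below 0.02 m); the robot touches nothing.
It fails at once if the slide is pushed against the cam (beyond 12 mm) while the cam is more than 0.35 rad from its low point (value of joint slide above 0.012 m and (value of joint cam below -0.35 rad or value of joint cam above 0.35 rad)).
It fails at once if the vial is touched by the fingers or the arm (contact force between any of the fingers, the arm and vial above 0.3 N).
It fails at once if the vial is lifted 8 mm or tipped over 0.5 rad (z of vial in the frame of fixture above 0.03 m or angle between vial's own z axis and vertical above 0.5 rad).
It fails at once if a bystander is lifted (10 mm) or shifted by more than 20 mm (distance of any of amber_vial, blue_cap_bottle, tweezers from where it was at the start of the episode above 0.02 m or height (world z) of any of amber_vial, blue_cap_bottle, tweezers above 0.012 m).
It also fails if it takes over 48 s, if anything falls off the work surface, if the arm or the gripper's body presses on something with over 40 N, if the wrist force passes 120 N, or if a joint passes its speed limit or range.

## Robot

A 6-joint arm with a two-finger parallel gripper is mounted at the origin on a cart in front of the work surface, level with it; the furniture and walls round the work are solid. World frame = base frame: x ahead of the robot, y to its left, z up, the work surface at z = 0. Lengths are in mm, angles in rad, forces in N, time in s.
With the tool pointing down it reaches from about 400 to 925 mm from the base axis. Payload 12.5 kg.
Tool frame: the origin (TCP) lies at the very end of the fingers, on their centre line; the grasp point (between the pads) lies 19 mm behind it; z points along the fingers, y is the line along which they close (so a half turn about z gives the same grasp; the last joint's range is limited). The gripper opens to 95 mm and grips with 3 to 60 N. Pads are 20 mm wide; open, the fingers measure 119 mm over their backs; the gripper's body (75 mm by 180 mm) begins 59 mm behind the grasp point.
Start: joints at [1.227, 0.491, 1.559, -0, 1.092, -0.106], TCP at [147.21, 607.434, 214.661] pointing down, gripper open.
Joint ranges: [-3.1, 3.1], [-0.84, 2.19], [0.05, 2.79], [-1.13, 4.28], [0.06, 2.93], [-2.69, 2.69]. Speed limits (rad/s): [2.22, 2.22, 2.79, 3.14, 3.14, 3.14].

## Interface

Orientations are given as [roll, pitch, yaw] about the fixed x, y, z axes, in that order (R = Rz(yaw) Ry(pitch) Rx(roll)).
In Python, from cell import env gives the robot as it stands.
- The arm moves only by the shell command python3 steer.py, which reads ROWS from standard input. ROWS is a JSON list that holds a single list of rows (three levels of brackets), with 1 to 5 rows, each of 5 numbers: dx, dy, dz in a scale on which 1.0 is 600 mm, then a turn about the tool's z in parts of the range, where 1.0 means 180 degrees, then the opening from 0.0 (shut) to 1.0 (fully open); each row is the pose to reach, as a shift and turn from the pose commanded when the command began, along the tool's axes at that moment; what a row does not reach only later rows make up. A row lasts 1/12 s, in which the tool goes at most 41.7 mm and 0.125 rad, less where a joint would pass 70% of its speed; a pose out of reach is approached as far as the arm can. The fingers move at their own pace and stop on an object; the grip force is fixed at half the most. Time passes only in rows, so rows that do not move let the fingers close. It prints the time, the measured TCP pose, the force, the opening and the grip force at its end. Input that does not fit is refused with a message, and nothing moves.
- env.state(): the state, without advancing time (a new reading comes with each control period).
- env.read_camera(name): name is "side" or "top" or "wrist"; returns (picture, depth): 480x640x3 uint8, red, green, blue; 480x640 float32, mm along the optical axis (not along the pixel's ray), 0 where there is no reading.
- env.camera_info(name): a dict with "vertical_fov" (degrees; the focal length in pixels is half the picture's height over the tangent of half this angle, whatever the lens; pixels are square), "cx", "cy" (the principal point, pixels), "origin" and "attitude" of the camera in the world. Camera axes: x right, y down, z forward; pixel columns grow to the right and rows downward; lengths in mm; the calibration is good to about 2 mm. A picture is of the moment at which its call begins: read the wrist's pose just before it. camera_info takes no time and is no camera call; for the wrist camera it gives the pose at the moment of the call.
- env.job_done(): hands the job in; it is judged then, once.
The state is a dict: "t": time; "joints": joint angles; "qvel": joint speeds; "tau": joint torques, N m; "eef_pos": TCP position; "tcp_rot": TCP orientation; "ft_force": force on the tool from outside, world axes, zero at the start; "moment": the same for the moment, N m; "opening": opening from 0.0 (shut) to 1.0 (fully open); "grip_force": force on a finger pad.
Only numpy, scipy, OpenCV 4.12 (cv2) and the standard library are available. Lean on these libraries where they do the work, as an engineer would, in place of code of your own. Each camera call takes 0.05 s, during which the arm holds its last target. There are 200 camera calls.

## Working session

There is one attempt and no reset: what is moved stays moved. The work goes in short steps, Python scripts to look and compute and a shell command to move; the robot and the scene stay as the last step left them, time stands still between calls to the robot, and variables do not carry over. Pictures are saved under pics/ and viewed, at most 10 in all, crops included, and the job is handed in when it is done.

```bash
ls; mkdir -p pics; cat > h.py <<'E'
import numpy as np, cv2
from scipy.spatial.transform import Rotation as R
from cell import env
def cam(n):
    i=env.camera_info(n); f=240/np.tan(np.radians(i["vertical_fov"])/2)
    a=np.array(i["attitude"],float)
    M=a if a.shape==(3,3) else R.from_euler('xyz',a).as_matrix()
    return f,i["cx"],i["cy"],np.array(i["origin"],float),M
def unproj(c,u,v,d):
    f,cx,cy,o,M=c
    return o+M@np.array([(u-cx)/f*d,(v-cy)/f*d,d])
def atz(c,u,v,z):
    f,cx,cy,o,M=c; r=M@np.array([(u-cx)/f,(v-cy)/f,1]); return o+r*(z-o[2])/r[2]
E
python3 - <<'E'
from h import *
for n in("top","side"):
    p,d=env.read_camera(n); print(env.camera_info(n)); cv2.imwrite(f"pics/{n}1.png",p[:,:,::-1]); np.save(f"pics/{n}1.npy",d)
s=env.state(); print(s["t"],s["eef_pos"],s["tcp_rot"],s["ft_force"])
E
```

```text
cell.py
pics
steer.py
{'vertical_fov': 46.66933469713483, 'cx': 315.056865081832, 'cy': 239.1574030205566, 'origin': array([ 287.09537487,   28.43401725, 1320.2964739 ]), 'attitude': array([-2.96469335, -0.01197849, -1.55389418])}
{'vertical_fov': 46.64979473767055, 'cx': 315.31789762608287, 'cy': 237.3728869718327, 'origin': array([261.71742561, 862.7548753 , 659.02745029]), 'attitude': array([-2.15409559, -0.01832312, -2.83528583])}
0.1 [147.1412077  607.21208473 214.13607222] [-3.14064569e+00 -6.52327264e-05  2.90380126e+00] [-0.29289611  0.15758902  0.49457772]
```

View pics/top1.png

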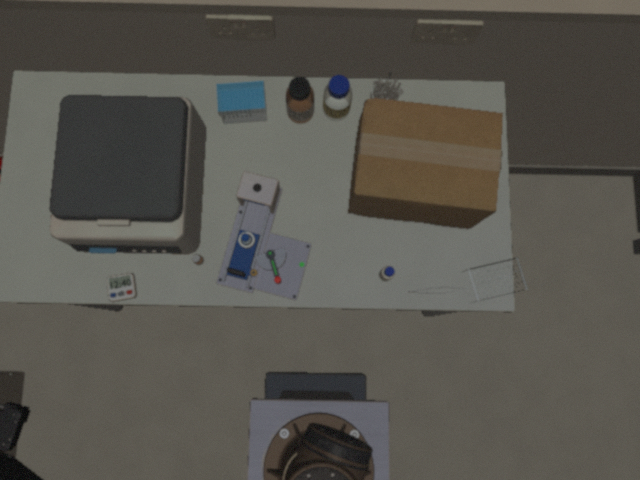

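View pics/side1.png

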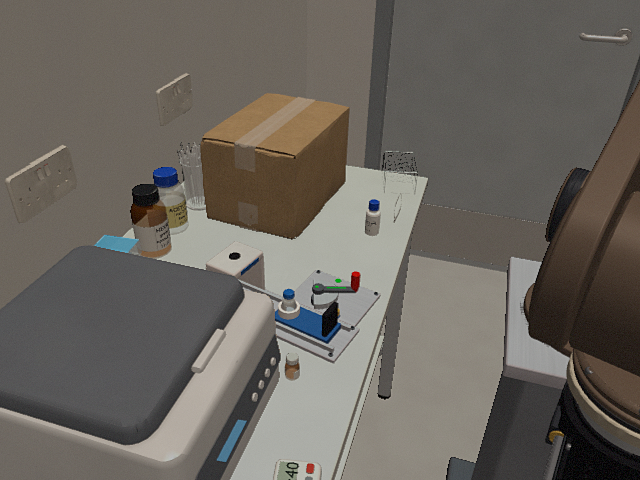

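Top view: post at about (278,280), cam axis (271,259), green mark (302,264), black tab (238,271), vial (246,240), reader (258,190), amber vial (197,259). Side view: post (355,281), mark (338,281), tab (330,319).

```bash
cat > seg.py <<'E'
from h import *
import sys
def blob(hsv,lo,hi,box):
    m=cv2.inRange(hsv,lo,hi); k=np.zeros_like(m); x0,y0,x1,y1=box; k[y0:y1,x0:x1]=m[y0:y1,x0:x1]
    n,l,s,c=cv2.connectedComponentsWithStats(k); 
    return [(tuple(c[i].round(1)),int(s[i][4]),tuple(map(int,s[i][:4]))) for i in np.argsort(-s[1:,4])[:3]+1]
if __name__=="__main__":
  for n,boxr,boxg in(("top",(265,265,295,295),(260,240,315,280)),("side",(340,265,370,300),(300,270,350,300))):
    im=cv2.imread(f"pics/{n}1.png"); d=np.load(f"pics/{n}1.npy"); h=cv2.cvtColor(im,cv2.COLOR_BGR2HSV); c=cam(n)
    print(n)
    for nm,lo,hi,b,z in(("red",(0,150,70),(8,255,255),boxr,74),("green",(45,100,60),(85,255,255),boxg,8)):
      for ce,a,bb in blob(h,lo,hi,b):
        u,v=ce; print(nm,ce,a,bb,atz(c,u,v,z).round(1),unproj(c,u,v,d[int(round(v)),int(round(u))]).round(1))
    bx=(215,225,275,285) if n=="top" else (265,280,345,345)
    for ce,a,bb in blob(h,(100,120,50),(130,255,255),bx): print("blue",ce,a,bb,atz(c,*ce,22).round(1))
  c=cam("top"); im=cv2.imread("pics/top1.png")
  cv2.imwrite("pics/crop1.png",np.hstack([cv2.resize(im[165:305,180:320],None,fx=4,fy=4,interpolation=cv2.INTER_CUBIC)]))
  # point cloud dump of top view by height
  d=np.load("pics/top1.npy")
E
python3 seg.py
```

```text
top
red (np.float64(277.2), np.float64(279.3)) 22 (275, 277, 5, 6) [417.  100.7  74. ] [417.1 100.8  72.9]
green (np.float64(273.9), np.float64(267.3)) 27 (272, 261, 5, 13) [452.3 113.2   8. ] [448.1 111.   41.1]
green (np.float64(301.5), np.float64(263.8)) 13 (300, 262, 4, 4) [461.8  47.9   8. ] [461.4  47.8  11.4]
green (np.float64(269.5), np.float64(252.9)) 8 (268, 252, 4, 3) [486.6 124.7   8. ] [481.2 122.1  43.9]
blue (np.float64(242.6), np.float64(258.1)) 505 (230, 235, 29, 44) [470.9 186.5  22. ]
blue (np.float64(244.8), np.float64(237.3)) 31 (242, 235, 7, 6) [520.7 183.3  22. ]
blue (np.float64(229.5), np.float64(273.2)) 4 (228, 273, 4, 2) [434.7 215.7  22. ]
side
red (np.float64(354.8), np.float64(280.3)) 128 (351, 272, 9, 20) [414.7 119.2  74. ] [416.9 108.7  65.7]
green (np.float64(336.0), np.float64(287.5)) 38 (327, 287, 19, 2) [460.  68.   8.] [449.2 111.3  43.4]
green (np.float64(337.7), np.float64(280.4)) 20 (335, 279, 6, 4) [462.8  46.2   8. ] [462.3  48.2   9.6]
green (np.float64(316.5), np.float64(286.2)) 10 (315, 285, 4, 3) [495.7  76.1   8. ] [482.6 120.2  44.5]
blue (np.float64(308.7), np.float64(324.1)) 861 (275, 307, 66, 36) [472.4 194.7  22. ]
blue (np.float64(288.2), np.float64(293.7)) 93 (283, 289, 11, 10) [532.4 130.1  22. ]
blue (np.float64(339.0), np.float64(315.0)) 1 (339, 315, 1, 1) [430.3 156.1  22. ]
```

```bash
python3 - <<'E'
from h import *
d=np.load("pics/top1.npy"); c=cam("top")
f,cx,cy,o,M=c; V,U=np.mgrid[:480,:640]
P=o+np.stack([(U-cx)/f*d,(V-cy)/f*d,d],-1)@M.T
z=P[...,2]; ok=d>0
inc=ok&(z>90)&(P[...,1]>215)&(P[...,0]>380)
print("incub",P[inc][:,:2].min(0),P[inc][:,2].max(), np.percentile(P[inc][:,1],[.5,2]))
r=ok&(z>88)&(z<108)&(abs(P[...,0]-620)<90)&(abs(P[...,1]-150)<70)
q=P[r][:,:2].astype(np.float32); print("reader",len(q),q.mean(0),cv2.minAreaRect(q))
t=ok&(z>58)&(z<80)&(abs(P[...,0]-435)<30)&(abs(P[...,1]-200)<40); q=P[t][:,:2].astype(np.float32); print("tab",len(q),q.mean(0),cv2.minAreaRect(q))
# base plate edges
b=ok&(z>4)&(z<13)&(abs(P[...,0]-500)<200)&(P[...,1]<260)&(P[...,1]>0);q=P[b][:,:2].astype(np.float32); print("base",len(q),cv2.minAreaRect(q))
im=cv2.imread("pics/top1.png");h=cv2.cvtColor(im,cv2.COLOR_BGR2HSV)
w=ok&(z>58)&(z<76)&(abs(P[...,0]-520)<25)&(abs(P[...,1]-178)<25); print("cap",w.sum(),P[w].mean(0))
E
```

```text
incub [465.22946089 215.00085345] 675.6121968178794 [221.27842427 238.97954223]
reader 1037 [619.72546 150.08427] ((620.802001953125, 150.3524627685547), (83.77458953857422, 66.60275268554688), 75.2137451171875)
tab 83 [433.6191  195.80702] ((434.097900390625, 196.27261352539062), (39.029727935791016, 9.955086708068848), 76.55508422851562)
base 4111 ((529.5364990234375, 130.61593627929688), (340.6902160644531, 259.286376953125), 0.2100357860326767)
cap 59 [511.8666461  176.87444278  68.03786244]
```

The rows are not in the units I measure in: shifts go in shares of 600 mm and turns go in shares of 180 degrees. I convert before sending: -145 mm / 600 = -0.2417, -110 mm / 600 = -0.1833, -0.4 rad / 3.1416 = -0.1273.

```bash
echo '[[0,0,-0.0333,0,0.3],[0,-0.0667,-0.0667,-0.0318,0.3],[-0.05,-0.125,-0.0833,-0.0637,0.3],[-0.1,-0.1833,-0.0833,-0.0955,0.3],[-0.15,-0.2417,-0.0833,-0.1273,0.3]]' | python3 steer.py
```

```text
refused: ROWS must be a list holding one list of rows, three levels of brackets. Nothing was moved.
```

I used the wrong layout. The manual says a list holding one list of rows, three levels of brackets; once more.

```bash
echo '[[[0,0,-0.0333,0,0.3],[0,-0.0667,-0.0667,-0.0318,0.3],[-0.05,-0.125,-0.0833,-0.0637,0.3],[-0.1,-0.1833,-0.0833,-0.0955,0.3],[-0.15,-0.2417,-0.0833,-0.1273,0.3]]]' | python3 steer.py
```

```text
t: 0.52
eef_pos: [192.9, 458.5, 264.9]
tcp_rot: [3.141, 0.001, -2.973]
ft_force: [1.5, 1.0, 0.3]
opening: 0.705
grip_force: 0.0
```

```bash
cat >> h.py <<'E'
Y=-0.245; O=np.array([493,181.7])
def fx(x,y): c,s=np.cos(Y),np.sin(Y); return O+[c*x-s*y,s*x+c*y]
def delta(xy,z,yaw):
    s=env.state(); Rm=R.from_euler('xyz',s["tcp_rot"]).as_matrix()
    d=Rm.T@(np.array([*xy,z])-s["eef_pos"]); w=-((yaw-s["tcp_rot"][2]+np.pi)%(2*np.pi)-np.pi)
    return d.round(1),round(w,3)
E
python3 -c "
from h import *
print(delta((417,101),150,3.437),fx(0,-64))"
```

```text
(array([-160.8, -390.2,  114.8]), np.float64(-0.127)) [477.47639521 119.6112112 ]
```

In the tool's units: -180 mm / 600 = -0.3, -144 mm / 600 = -0.24.

```bash
echo '[[[-0.025,-0.06,0,0,0.34],[-0.05,-0.12,0,0,0.34],[-0.075,-0.18,0,0,0.34],[-0.1,-0.24,0,0,0.34],[-0.125,-0.3,0,0,0.34]]]' | python3 steer.py; echo '[[[-0.0233,-0.06,0.0167,0,0.34],[-0.0467,-0.12,0.0333,0,0.34],[-0.07,-0.18,0.05,0,0.34],[-0.0933,-0.24,0.0667,0,0.34],[-0.1167,-0.2867,0.0917,0,0.34]]]' | python3 steer.py; echo '[[[-0.0133,-0.0333,0.0333,0,0.34],[-0.0267,-0.0633,0.0667,0,0.34],[-0.0267,-0.0633,0.0667,-0.0404,0.34],[-0.0267,-0.0633,0.0667,-0.0404,0.34],[-0.0267,-0.0633,0.0667,-0.0404,0.34]]]' | python3 steer.py
python3 - <<'E'
from h import *
print(delta((417,101),150,3.437))
p,d=env.read_camera("wrist"); cv2.imwrite("pics/w1.png",p[:,:,::-1]); np.save("pics/w1.npy",d)
c=cam("wrist"); h=cv2.cvtColor(p,cv2.COLOR_RGB2HSV); from seg import blob
print(blob(h,(0,150,70),(8,255,255),(0,0,640,480)))
E
```

```text
t: 0.93
eef_pos: [296.5, 292.8, 264.5]
tcp_rot: [3.142, 0.0, -2.979]
ft_force: [1.1, 1.0, 0.3]
opening: 0.368
grip_force: 0.0
t: 1.35
eef_pos: [393.8, 133.8, 209.6]
tcp_rot: [-3.142, 0.001, -2.98]
ft_force: [0.9, 2.0, -0.4]
opening: 0.34
grip_force: 0.0
t: 1.77
eef_pos: [414.8, 101.1, 169.4]
tcp_rot: [3.141, -0.001, -2.856]
ft_force: [-0.4, 0.6, -0.7]
opening: 0.339
grip_force: 0.0
(array([-2.1, -0.7, 19.4]), np.float64(-0.01))
[((np.float64(312.1), np.float64(238.5)), 343, (303, 227, 19, 24)), ((np.float64(635.2), np.float64(290.3)), 64, (630, 287, 10, 8))]
```

View pics/w1.png

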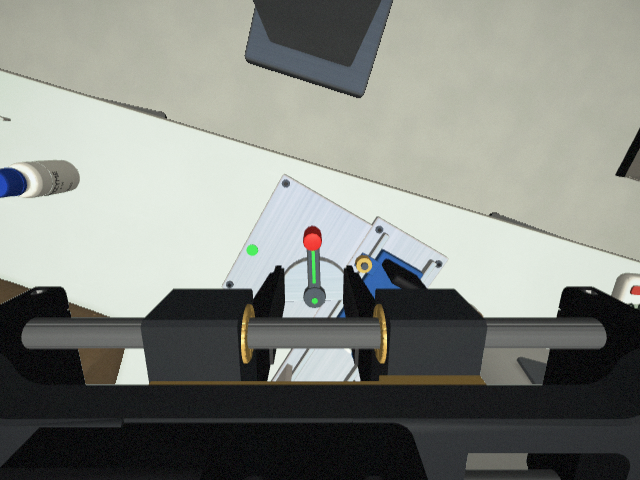

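The wrist view shows the post top at (312,241), hub dot (315,301) and mark (252,250), with the fingers lined up on either side of the lever.

```bash
python3 - <<'E'
from h import *
c=cam("wrist")
a,p,m=atz(c,315,301,43),atz(c,312.5,242,74),atz(c,252.5,250.5,8); print(a,p,m)
y=np.arctan2(*(m-a)[1::-1])+np.pi/2; print(y, np.linalg.norm((m-a)[:2]), np.linalg.norm((p-a)[:2]))
th=np.arctan2(*(p-a)[1::-1])+np.pi/2-Y; print(th)
print(delta(p[:2],50,3.437))
E
```

```text
[483.49250052 123.26859878  43.        ] [417.90463448 101.5270118   74.        ] [462.95638225  49.15564318   8.        ]
-0.27031022462827425 76.90554168020113 69.09750194925833
-1.005707539742982
(array([ -3. ,  -0.8, 119.7]), np.float64(-0.01))
```

In the tool's units: 119 mm / 600 = 0.1983, -2.5 mm / 600 = -0.0042.

```bash
sed -i 's/^Y=.*/Y=-0.25; O=np.array([494.5,183.]); AX=np.array([479.,121.])/' h.py; echo '[[[-0.0042,-0.0012,0.05,0,0.34],[-0.0042,-0.0012,0.1,0,0.34],[-0.0042,-0.0012,0.15,0,0.34],[-0.0042,-0.0012,0.1983,0,0.34],[-0.0042,-0.0012,0.1983,0,0.34]]]' | python3 steer.py
python3 - <<'E'
from h import *
for t in np.arange(-.9,.15,.1):
    a=t-np.pi/2+Y; print(round(t,2),delta(AX+65*np.array([np.cos(a),np.sin(a)]),50,3.437+t+1.02))
E
```

```text
t: 2.23
eef_pos: [415.8, 101.6, 47.5]
tcp_rot: [3.14, -0.005, -2.854]
ft_force: [-0.9, -0.9, 0.1]
opening: 0.336
grip_force: 0.0
-0.9 (array([-1.7, -8. , -2.5]), np.float64(-0.128))
-0.8 (array([ -2.8, -14.4,  -2.5]), np.float64(-0.228))
-0.7 (array([ -4.7, -20.6,  -2.5]), np.float64(-0.328))
-0.6 (array([ -7.1, -26.6,  -2.5]), np.float64(-0.428))
-0.5 (array([-10.1, -32.4,  -2.6]), np.float64(-0.528))
-0.4 (array([-13.7, -37.8,  -2.6]), np.float64(-0.628))
-0.3 (array([-17.8, -42.8,  -2.6]), np.float64(-0.728))
-0.2 (array([-22.4, -47.4,  -2.7]), np.float64(-0.828))
-0.1 (array([-27.4, -51.6,  -2.7]), np.float64(-0.928))
-0.0 (array([-32.8, -55.2,  -2.7]), np.float64(-1.028))
0.1 (array([-38.5, -58.2,  -2.7]), np.float64(-1.128))
```

In the tool's units: -32.4 mm / 600 = -0.054, -26.6 mm / 600 = -0.0443, -0.53 rad / 3.1416 = -0.1687.

```bash
echo '[[[-0.0028,-0.0133,-0.0017,-0.035,0.34],[-0.0047,-0.024,-0.0033,-0.07,0.34],[-0.0078,-0.0343,-0.0033,-0.1019,0.34],[-0.0117,-0.0443,-0.0033,-0.1337,0.34],[-0.0167,-0.054,-0.0033,-0.1687,0.34]]]' | python3 steer.py
python3 - <<'E'
from h import *
for t in np.arange(-.4,.25,.1):
    a=t-np.pi/2+Y; print(round(t,2),delta(AX+65*np.array([np.cos(a),np.sin(a)]),50,3.437+t+1.02))
E
```

```text
t: 2.65
eef_pos: [436.6, 73.4, 54.4]
tcp_rot: [-3.141, 0.001, -2.319]
ft_force: [-1.6, 1.9, -0.0]
opening: 0.341
grip_force: 1.0
-0.4 (array([ 1. , -5.1,  4.4]), np.float64(-0.093))
-0.3 (array([  0. , -11.5,   4.4]), np.float64(-0.193))
-0.2 (array([ -1.6, -17.8,   4.4]), np.float64(-0.293))
-0.1 (array([ -3.8, -23.9,   4.4]), np.float64(-0.393))
-0.0 (array([ -6.6, -29.8,   4.4]), np.float64(-0.493))
0.1 (array([-10. , -35.3,   4.4]), np.float64(-0.593))
0.2 (array([-13.9, -40.5,   4.4]), np.float64(-0.693))
```

In the tool's units: -35.3 mm / 600 = -0.0588, -28.5 mm / 600 = -0.0475, -0.58 rad / 3.1416 = -0.1846.

```bash
echo '[[[0.0017,-0.0085,0.0017,-0.0318,0.34],[-0.0008,-0.0233,0.0017,-0.07,0.34],[-0.005,-0.035,0.0017,-0.1082,0.34],[-0.01,-0.0475,0.0017,-0.1464,0.34],[-0.0167,-0.0588,0.0017,-0.1846,0.34]]]' | python3 steer.py;echo '[[[0,0,0,0,0.34],[0,0,0,0,0.34]]]' | python3 steer.py
python3 - <<'E'
from h import *
a=.1-np.pi/2+Y; print(delta(AX+65*np.array([np.cos(a),np.sin(a)]),50,3.437+1.12))
p,d=env.read_camera("wrist"); c=cam("wrist"); h=cv2.cvtColor(p,cv2.COLOR_RGB2HSV); from seg import blob
b=blob(h,(0,150,70),(8,255,255),(0,100,640,480)); print(b,atz(c,b[0][0][0],b[0][2][1]+b[0][2][3]-8,74)); print(blob(h,(45,100,60),(85,255,255),(0,0,640,480)))
cv2.imwrite("pics/w2.png",p[:,:,::-1])
E
```

```text
t: 3.07
eef_pos: [462.4, 76.9, 43.3]
tcp_rot: [-3.098, -0.074, -1.798]
ft_force: [-1.3, 0.9, 1.9]
opening: 0.34
grip_force: 0.9
t: 3.23
eef_pos: [461.4, 77.1, 42.3]
tcp_rot: [-3.101, -0.072, -1.802]
ft_force: [-0.4, 0.6, 0.3]
opening: 0.341
grip_force: 0.0
(array([ 18.5, -12.6,  -5.9]), np.float64(-0.075))
[((np.float64(333.2), np.float64(269.4)), 1192, (317, 247, 34, 44))] [448.45145085  67.17399553  74.        ]
[((np.float64(304.6), np.float64(224.9)), 273, (296, 216, 18, 19)), ((np.float64(318.4), np.float64(302.5)), 182, (311, 287, 15, 31)), ((np.float64(298.2), np.float64(367.8)), 89, (293, 363, 11, 11))]
```

View pics/w2.png

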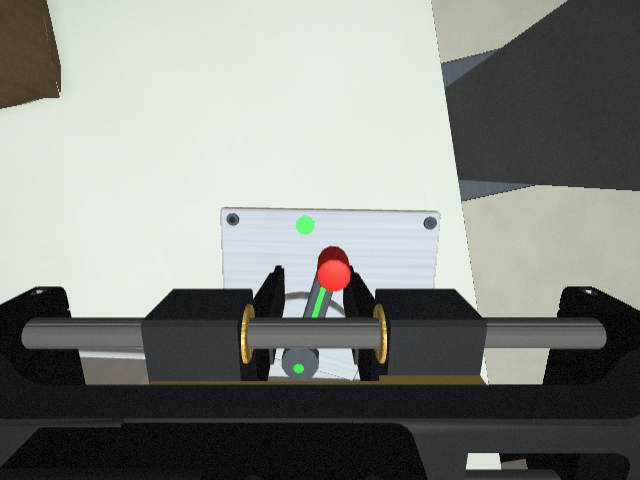

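The lever lags at about -0.35 rad (post at (333,269) against the mark (305,225)), and the tool tilted, so I'll check the joints.

```bash
python3 -c "
from h import *
s=env.state(); print(s['joints'].round(3),s['eef_pos'],s['tcp_rot'])"
```

```text
[ 0.071  0.551  2.105 -0.177  0.475 -2.684] [461.41042107  76.7429706   42.22239175] [-3.10110726 -0.07196534 -1.80240637]
```

Joint 6 hit its limit. I'll lift clear, turn back a little and re-straddle the post.

In the tool's units: -75 mm / 600 = -0.125, -50 mm / 600 = -0.0833, 0.33 rad / 3.1416 = 0.105.

```bash
echo '[[[0,0,-0.0417,0,0.34],[0,0,-0.0833,0,0.34],[0,0,-0.125,0.0318,0.34],[0,0,-0.125,0.07,0.34],[0,0,-0.125,0.105,0.34]]]' | python3 steer.py; echo '[[[0,0,0,0,0.34]]]' | python3 steer.py
python3 - <<'E'
from h import *
p,d=env.read_camera("wrist"); c=cam("wrist"); h=cv2.cvtColor(p,cv2.COLOR_RGB2HSV); from seg import blob
b=blob(h,(0,150,70),(8,255,255),(0,100,640,480)); g=blob(h,(45,100,60),(85,255,255),(0,0,640,480)); print(b,g)
(u,v),_,bb=b[0]; P=atz(c,u,bb[1]+bb[3]-bb[2]/2,74); print(P)
v2=P[:2]-AX; print(np.linalg.norm(v2),np.arctan2(v2[1],v2[0])+np.pi/2-Y)
print([atz(c,*q[0],z) for q,z in zip(g,(8,43,43))])
print(delta(P[:2],50,-2.1),env.state()["joints"])
E
```

```text
t: 3.7
eef_pos: [460.2, 82.2, 118.2]
tcp_rot: [-3.078, -0.053, -2.139]
ft_force: [0.3, 0.9, -0.3]
opening: 0.341
grip_force: 0.0
t: 3.78
eef_pos: [459.7, 82.1, 117.1]
tcp_rot: [-3.079, -0.054, -2.138]
ft_force: [-0.7, -0.2, -0.6]
opening: 0.34
grip_force: 0.0
[((np.float64(318.7), np.float64(229.0)), 487, (307, 215, 24, 28))] [((np.float64(322.1), np.float64(264.9)), 188, (319, 244, 7, 43)), ((np.float64(298.0), np.float64(209.4)), 150, (292, 203, 13, 14)), ((np.float64(324.1), np.float64(307.9)), 49, (320, 304, 9, 8))]
[447.01960302  63.89400747  74.        ]
65.45105174085467 -0.2605022012401039
[array([469.8853823 , 100.95383107,   8.        ]), array([456.07692884,  46.2035811 ,  43.        ]), array([480.55487759, 123.78911525,  43.        ])]
(array([18.4,  5.1, 67.6]), np.float64(-0.031)) [ 0.082593    0.41276661  2.04859483 -0.13075928  0.66813848 -2.39867446]
```

In the tool's units: 66 mm / 600 = 0.11, 40 mm / 600 = 0.0667.

```bash
echo '[[[0.0307,0.0085,0.0167,0,0.34],[0.0307,0.0085,0.0667,0,0.34],[0.0307,0.0085,0.11,0,0.34],[0.0307,0.0085,0.11,0,0.34],[0.0307,0.0085,0.11,0,0.34]]]' | python3 steer.py
python3 - <<'E'
from h import *
for t in (-.2,-.1,0,.1,.13):
    a=t-np.pi/2+Y; print(round(t,2),delta(AX+65*np.array([np.cos(a),np.sin(a)]),50,-2.14))
E
```

```text
t: 4.25
eef_pos: [446.5, 64.0, 50.3]
tcp_rot: [-3.083, -0.058, -2.128]
ft_force: [0.1, -0.4, 0.2]
opening: 0.338
grip_force: 0.0
-0.2 (array([-1. , -4.4,  0.5]), np.float64(0.012))
-0.1 (array([ -2. , -10.8,   0.9]), np.float64(0.012))
0 (array([ -3.7, -17.1,   1.1]), np.float64(0.012))
0.1 (array([ -5.9, -23.2,   1.4]), np.float64(0.012))
0.13 (array([ -6.7, -24.9,   1.4]), np.float64(0.012))
```

In the tool's units: -25 mm / 600 = -0.0417, -23 mm / 600 = -0.0383.

```bash
echo '[[[-0.0017,-0.0083,0,0,0.34],[-0.0033,-0.0183,0.0008,0,0.34],[-0.0062,-0.0283,0.0017,0,0.34],[-0.0098,-0.0383,0.0017,0,0.34],[-0.0108,-0.0417,0.0017,0,0.34]]]' | python3 steer.py; echo '[[[0,0,0,0,0.34],[0,0,-0.05,0,0.34],[0,0,-0.1,0,0.34],[0,0,-0.1333,0,0.34],[0,0,-0.1333,0,0.34]]]' | python3 steer.py
cat > look.py <<'E'
from h import *
from seg import blob
p,d=env.read_camera("wrist"); c=cam("wrist"); h=cv2.cvtColor(p,cv2.COLOR_RGB2HSV)
b=blob(h,(0,150,70),(8,255,255),(0,100,640,480)); print(b)
(u,v),_,bb=b[0]; P=atz(c,u,bb[1]+bb[3]-bb[2]/2,74)
v2=P[:2]-AX; print(P,np.linalg.norm(v2),np.arctan2(v2[1],v2[0])+np.pi/2-Y)
cv2.imwrite("pics/w3.png",p[:,:,::-1])
E
python3 look.py
```

```text
t: 4.67
eef_pos: [472.9, 56.2, 51.4]
tcp_rot: [-3.079, -0.056, -2.13]
ft_force: [-2.2, 2.5, 0.8]
opening: 0.338
grip_force: 0.9
t: 5.08
eef_pos: [471.5, 63.3, 134.1]
tcp_rot: [-3.075, -0.053, -2.129]
ft_force: [0.6, 1.1, -0.3]
opening: 0.341
grip_force: 0.0
[((np.float64(324.4), np.float64(241.4)), 430, (314, 229, 21, 26))]
[462.43584664  57.56323493  74.        ] 65.56366630630284 -0.00541014337978396
```

View pics/w3.png

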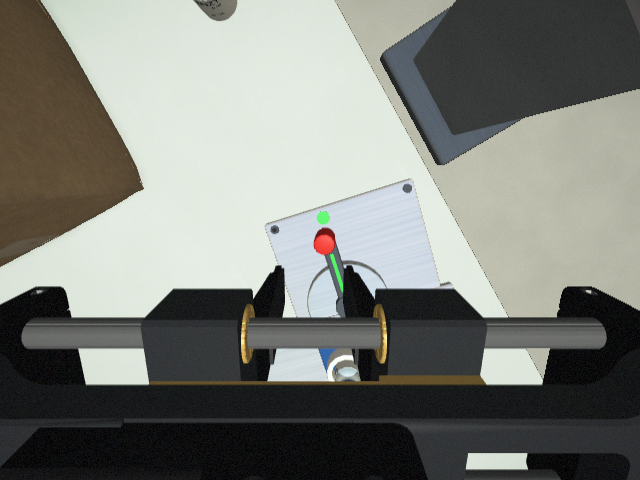

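Lever now points at the mark (post (324,241), mark (323,217); angle about 0). Next I close the fingers and turn so they close along the fixture's x.

In the tool's units: -15 mm / 600 = -0.025, -10 mm / 600 = -0.0167, 0.6 rad / 3.1416 = 0.191.

```bash
echo '[[[0,0,-0.0083,0.0382,0],[0,0,-0.0167,0.0764,0],[0,0,-0.025,0.1146,0],[0,0,-0.025,0.1528,0],[0,0,-0.025,0.191,0]]]' | python3 steer.py; for i in 1 2 3; do :; done
echo '[[[0,0,0,0.0382,0],[0,0,0,0.0764,0],[0,0,0,0.1146,0],[0,0,0,0.1528,0],[0,0,0,0.191,0]]]' | python3 steer.py
echo '[[[0,0,0,0.0382,0],[0,0,0,0.0764,0],[0,0,0,0.1146,0],[0,0,0,0.1528,0],[0,0,0,0.191,0]]]' | python3 steer.py
echo '[[[0,0,0,0.0382,0],[0,0,0,0.0764,0],[0,0,0,0.1146,0],[0,0,0,0.1528,0],[0,0,0,0.191,0]]]' | python3 steer.py
echo '[[[0,0,0,0.0382,0],[0,0,0,0.0764,0],[0,0,0,0.1146,0],[0,0,0,0.1369,0],[0,0,0,0.1369,0]]]' | python3 steer.py
python3 -c "
from h import *
print(delta(fx(-95,0),150,1.32),env.state()['joints'])"
```

```text
t: 5.55
eef_pos: [469.4, 64.0, 144.7]
tcp_rot: [-3.06, -0.012, -2.734]
ft_force: [0.2, 0.4, -0.1]
opening: 0.044
grip_force: 0.0
t: 5.97
eef_pos: [469.3, 64.0, 144.4]
tcp_rot: [-3.067, 0.036, 2.951]
ft_force: [0.3, 0.3, -0.5]
opening: 0.001
grip_force: 0.0
t: 6.38
eef_pos: [469.3, 64.0, 144.4]
tcp_rot: [-3.1, 0.072, 2.351]
ft_force: [0.3, -0.3, -0.8]
opening: 0.005
grip_force: 0.0
t: 6.8
eef_pos: [469.3, 64.0, 144.4]
tcp_rot: [3.135, 0.083, 1.749]
ft_force: [0.1, 0.6, -0.3]
opening: 0.003
grip_force: 0.0
t: 7.22
eef_pos: [469.3, 64.0, 144.5]
tcp_rot: [3.102, 0.073, 1.321]
ft_force: [0.5, 0.7, -0.2]
opening: 0.008
grip_force: 0.0
(array([120.8, -99.4, -18.3]), np.float64(0.001)) [ 0.04265205  0.37462084  2.00616727 -0.11935453  0.74695836  0.37840302]
```

In the tool's units: 120.8 mm / 600 = 0.2013, -99.4 mm / 600 = -0.1657.

```bash
echo '[[[0.04,-0.0333,-0.005,0,0],[0.08,-0.0667,-0.0117,0,0],[0.12,-0.1,-0.0183,0,0],[0.1617,-0.1333,-0.025,0,0],[0.2013,-0.1657,-0.0305,0,0]]]' | python3 steer.py; echo '[[[0,0,0,0,0]]]' | python3 steer.py
python3 - <<'E'
from h import *
print(delta(fx(-95,0),46,1.32))
p,d=env.read_camera("side"); cv2.imwrite("pics/s2.png",cv2.resize(p[220:400,220:460,::-1],None,fx=3,fy=3))
p,d=env.read_camera("wrist"); cv2.imwrite("pics/w4.png",p[:,:,::-1])
E
```

```text
t: 7.63
eef_pos: [401.3, 207.5, 150.4]
tcp_rot: [3.101, 0.073, 1.326]
ft_force: [0.0, 0.6, -0.4]
opening: 0.005
grip_force: 0.0
t: 7.72
eef_pos: [400.3, 209.5, 150.4]
tcp_rot: [3.102, 0.072, 1.33]
ft_force: [0.8, 0.2, -0.2]
opening: 0.003
grip_force: 0.0
(array([  5.2,  -1.3, 104.4]), np.float64(0.01))
```

View pics/w4.png

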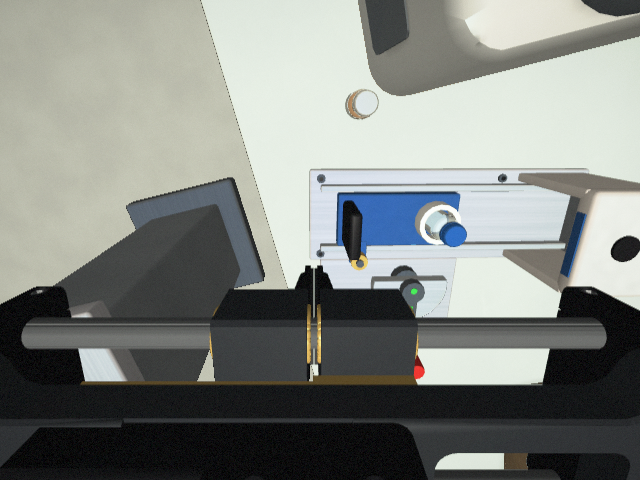

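Wrist view: tab's rear edge at about x=345, rows 202–262, cam's flat facing the slide, vial (440,225), and the fingers behind the tab.

In the tool's units: 104 mm / 600 = 0.1733, 85 mm / 600 = 0.1417, 0.01 rad / 3.1416 = 0.0032.

```bash
python3 - <<'E'
from h import *
c=cam("wrist")
for q in((344,202,69),(347,262,22),(310,215,8)):
    w=atz(c,*q)[:2]-O; cc,s=np.cos(Y),np.sin(Y); print(q,w@[cc,s],w@[-s,cc])
E
echo '[[[0.0087,-0.0022,0.05,0.0032,0],[0.0087,-0.0022,0.1,0.0032,0],[0.0087,-0.0022,0.1417,0.0032,0],[0.0087,-0.0022,0.1733,0.0032,0],[0.0087,-0.0022,0.1733,0.0032,0]]]' | python3 steer.py
python3 -c "
from h import *
for x in(-80,-70,0,32,36): print(x,delta(fx(x,0),46,1.32))"
```

```text
(344, 202, 69) -69.86550636361478 27.347201932803195
(347, 262, 22) -58.04328748926244 -42.98479114448919
(310, 215, 8) -93.63657222825094 0.035988461737333874
t: 8.23
eef_pos: [403.6, 201.6, 43.8]
tcp_rot: [3.105, 0.075, 1.314]
ft_force: [-0.6, -0.0, 0.1]
opening: 0.005
grip_force: 0.0
-80 (array([ 4.3, 12.7, -2.1]), np.float64(-0.006))
-70 (array([ 4.4, 22.7, -1.7]), np.float64(-0.006))
0 (array([ 4.9, 92.7,  0.9]), np.float64(-0.006))
32 (array([  5.1, 124.7,   2. ]), np.float64(-0.006))
36 (array([  5.1, 128.7,   2.2]), np.float64(-0.006))
```

In the tool's units: 24 mm / 600 = 0.04, 19 mm / 600 = 0.0317.

```bash
echo '[[[0.0067,0.01,0,0,0],[0.0067,0.0183,0,0,0],[0.0067,0.025,0,0,0],[0.0067,0.0317,0,0,0],[0.0067,0.04,0,0,0]]]' | python3 steer.py; echo '[[[0,0.01,0,0,0],[0,0.02,0.0005,0,0],[0,0.03,0.001,0,0],[0,0.04,0.0015,0,0],[0,0.05,0.0018,0,0]]]' | python3 steer.py; echo '[[[0,0.01,0,0,0],[0,0.02,0.0005,0,0],[0,0.03,0.001,0,0],[0,0.04,0.0015,0,0],[0,0.05,0.0018,0,0]]]' | python3 steer.py
python3 -c "
from h import *
for x in(0,24,32): print(x,delta(fx(x,0),46,1.32))"
```

```text
t: 8.65
eef_pos: [429.3, 201.2, 48.4]
tcp_rot: [3.099, 0.071, 1.314]
ft_force: [-2.2, 2.5, 0.7]
opening: 0.003
grip_force: 1.5
t: 9.07
eef_pos: [458.4, 193.4, 47.8]
tcp_rot: [3.1, 0.072, 1.314]
ft_force: [-2.1, 2.1, 2.2]
opening: 0.005
grip_force: 1.6
t: 9.48
eef_pos: [487.4, 185.8, 47.8]
tcp_rot: [3.1, 0.072, 1.314]
ft_force: [-3.2, 2.5, 0.5]
opening: 0.005
grip_force: 1.5
0 (array([-0.8,  7.5,  2.2]), np.float64(-0.006))
24 (array([-0.6, 31.5,  3.2]), np.float64(-0.006))
32 (array([-0.6, 39.4,  3.5]), np.float64(-0.006))
```

In the tool's units: 29 mm / 600 = 0.0483, 24 mm / 600 = 0.04.

```bash
echo '[[[0,0.01,0,0,0],[0,0.02,0.0005,0,0],[0,0.03,0.001,0,0],[0,0.04,0.0017,0,0],[0,0.0483,0.0022,0,0]]]' | python3 steer.py; echo '[[[0,0.0067,0,0,0],[0,0.01,0,0,0],[0,0.0133,0,0,0],[0,0.015,0,0,0],[0,0.0167,0,0,0]]]' | python3 steer.py
python3 -c "
from h import *
print(delta(fx(32,0),46,1.32))"
```

```text
t: 9.9
eef_pos: [515.7, 178.4, 47.9]
tcp_rot: [3.1, 0.072, 1.314]
ft_force: [-2.6, 2.6, 1.5]
opening: 0.003
grip_force: 1.5
t: 10.32
eef_pos: [524.4, 176.0, 48.1]
tcp_rot: [3.1, 0.072, 1.314]
ft_force: [-2.3, 1.8, -1.0]
opening: 0.005
grip_force: 1.3
(array([-0.4,  1.2,  2.2]), np.float64(-0.006))
```

Not at the stop yet; continuing in small steps until the force rises.

In the tool's units: 2 mm / 600 = 0.0033, 1 mm / 600 = 0.0017.

```bash
echo '[[[0,0.0017,0,0,0],[0,0.0033,0,0,0],[0,0.0033,0,0,0]]]' | python3 steer.py; echo '[[[0,0.0017,0,0,0],[0,0.0033,0,0,0],[0,0.0033,0,0,0]]]' | python3 steer.py
```

```text
t: 10.57
eef_pos: [526.5, 175.4, 48.2]
tcp_rot: [3.1, 0.072, 1.314]
ft_force: [-1.6, 0.2, -1.1]
opening: 0.004
grip_force: 0.9
t: 10.82
eef_pos: [528.6, 175.0, 48.4]
tcp_rot: [3.1, 0.072, 1.314]
ft_force: [-2.3, 0.9, -0.6]
opening: 0.004
grip_force: 0.9
```

In the tool's units: 2 mm / 600 = 0.0033, 1 mm / 600 = 0.0017.

```bash
echo '[[[0,0.0017,0,0,0],[0,0.0033,0,0,0],[0,0.0033,0,0,0]]]' | python3 steer.py; echo '[[[0,0.0017,0,0,0],[0,0.0033,0,0,0],[0,0.0033,0,0,0]]]' | python3 steer.py; python3 -c "
from h import *
print(delta(fx(32,0),46,1.32))"
```

```text
t: 11.07
eef_pos: [530.6, 174.5, 48.5]
tcp_rot: [3.1, 0.072, 1.314]
ft_force: [-2.4, 0.4, -0.9]
opening: 0.008
grip_force: 0.9
t: 11.32
eef_pos: [530.9, 174.3, 48.4]
tcp_rot: [3.103, 0.073, 1.314]
ft_force: [-9.6, 5.7, 2.5]
opening: 0.004
grip_force: 5.3
(array([-0.4, -5.5,  2.3]), np.float64(-0.006))
```

The stop is reached: force jumped to about 11 N with no further travel. I'll back off, lift and check.

In the tool's units: -45 mm / 600 = -0.075, -30 mm / 600 = -0.05.

```bash
echo '[[[0,0.0008,0,0,0],[0,0.0008,0,0,0],[0,-0.0167,0,0,0],[0,-0.05,0,0,0],[0,-0.075,0,0,0]]]' | python3 steer.py; echo '[[[0,-0.0167,-0.05,0,0],[0,-0.0417,-0.1,0,0],[0,-0.075,-0.15,0,0],[0,-0.1,-0.2,0,0],[0,-0.1,-0.2,0,0]]]' | python3 steer.py
python3 - <<'E'
from h import *
p,d=env.read_camera("wrist"); cv2.imwrite("pics/w5.png",p[:,:,::-1])
p,d=env.read_camera("side"); cv2.imwrite("pics/s3.png",cv2.resize(p[220:400,200:440,::-1],None,fx=3,fy=3))
E
```

```text
t: 11.73
eef_pos: [488.2, 185.5, 46.8]
tcp_rot: [3.099, 0.071, 1.313]
ft_force: [-0.5, -0.3, -0.4]
opening: 0.006
grip_force: 0.0
t: 12.15
eef_pos: [427.8, 211.4, 168.5]
tcp_rot: [3.094, 0.067, 1.315]
ft_force: [0.7, 0.0, 0.1]
opening: 0.003
grip_force: 0.0
```

View pics/w5.png

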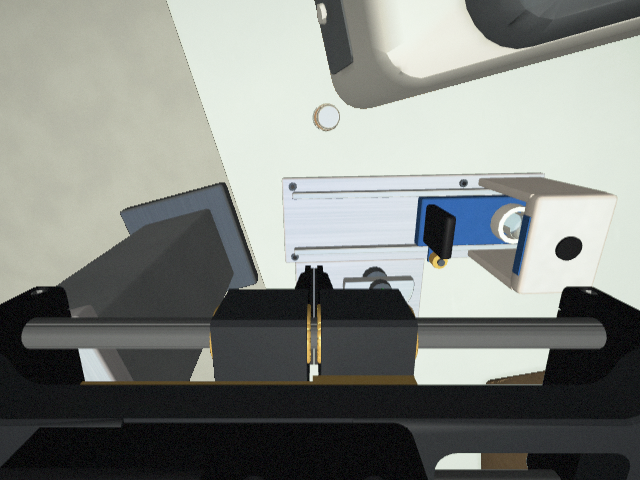

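View pics/s3.png

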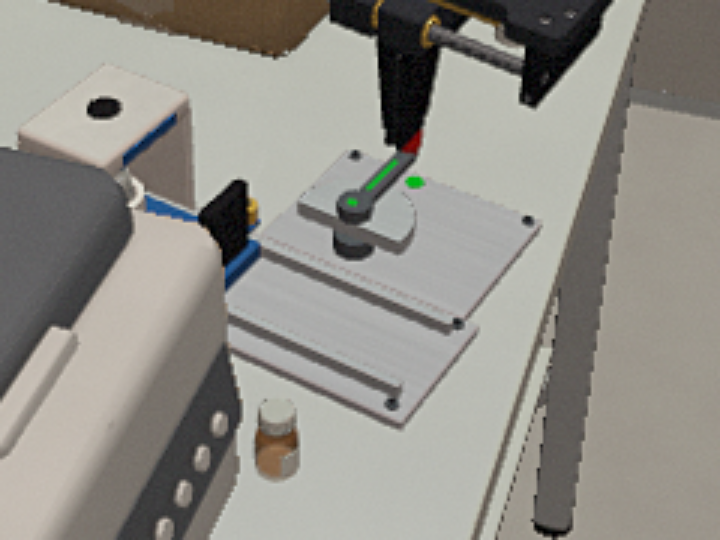

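Slide home (tab at (440,230), collar and vial under the reader), cam flat along the track, amber vial untouched, gripper clear.

```bash
python3 -c "
from cell import env
print(env.job_done())"
```

```text
the job is handed in; nothing more can be done
None
```

I turned the cam to its low point and pushed the slide forward until it hit its stop, with the vial inside the reader and the gripper clear, then handed the job in; no verdict came back.

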